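# Pack the wire spool away and hasp the case

### The job

Slide the wire spool up off its spindle and set it down gently, standing upright, on the floor of the open blue tool case. Shut the case's lid fully with the hasp still swung back, then swing the hasp over so that it lies flat on the lid with the catch through its slot. Leave the bottle, the tube offcut and the wrench where they are.

Things in the scene. Friction and masses are not known exactly. Their poses are not given: they have to be found in the camera images.
- spool: Spool of copper wire with orange flanges, rigid: a cylinder 56 mm in diameter and 48 mm high with an 18 mm bore right through, about 0.3 kg. It starts on the spindle, resting on the stand's plate. Origin: centre of its underside, z up along the bore.
- stand: Spindle stand fixed to the bench: grey plate 90 x 90 mm, 12 mm thick, with a smooth upright steel spindle 12 mm in diameter at its centre. Origin: centre of the plate's underside.
- spindle_top (a point): Top of the spindle, 85 mm above the bench.
- case: Blue tool case fixed to the bench, 200 mm along its own x, 240 mm along its own y. Origin: centre of its underside, z up. Its +y side carries the lid's hinge. The strip from y = -120 to -68 mm is a solid deck, top at z = 83.5 mm, on which the hasp is hinged. The rest (y = -68 to +115 mm, x = -95 to +95 mm) is the open compartment: floor at z = 5 mm, rim at z = 75 mm, walls 5 mm thick.
- case_floor (a point): Centre of the compartment's floor (case y = +24 mm, z = 5 mm).
- case_lid (a joint): Angle of the lid: 0 is shut, about 1.57 upright, 1.95 leaning back fully open. The hinge is stiff and the lid stays where it is left (2 to 4 N at its edge moves it). The lid is a blue plate 200 mm wide (case x), 186 mm from hinge to free edge, 8 mm thick; shut, it lies between z = 75.5 and 83.5 mm in the case's frame.
- lid_hinge (a point): Middle of the lid's hinge line, which runs along the case's x (case y = +120 mm, z = 75.5 mm), at the lid's lower face.
- lid_edge (a point): Middle of the lid's free edge, halfway through its thickness (186 mm from the hinge).
- catch (a point): Top of the catch: a steel wire loop standing 14.5 mm out of the lid's outer face, 17 mm long, 5 mm thick, in the middle of the lid's width, 31 mm from its free edge.
- hasp (a joint): Angle of the hasp: 0 is flat on the shut lid, catch through its slot; 1.57 is standing upright; up to 2.7 is swung back away from the lid. It stays where it is left (about 1 N at its bar moves it). The hasp is a steel plate 36 mm wide and 3 mm thick with a slot for the catch 34 to 56 mm from its hinge.
- hasp_hinge (a point): Middle of the hasp's hinge line, which runs along the case's x (case y = -80 mm, z = 87.5 mm).
- hasp_bar (a point): Centre of the red round bar along the hasp's free end, 9 mm in diameter, 44 mm long, parallel to the hinge and 80 mm from it. Flat, it is at z = 88.5 mm in the case's frame.
- bottle: White bottle with a red cap, 60 mm in diameter, 150 mm tall, loose; leave alone. Origin: centre of its underside.
- offcut: Square aluminium tube offcut lying on the bench, 30 x 30 mm, 120 mm long along its x, loose; leave alone. Origin: centre of its underside.
- wrench: Steel wrench lying on the bench, 170 mm long along its x, loose; leave alone.
There are look-alikes about, which are no part of the job. Of the things that look like the spool, the middle-sized one is meant.

How it is judged:
By the outcome, as a careful person would: the job done as asked, in the order asked, and still so for the second after the job is handed in, with the robot touching nothing.
It also fails if it takes over 70 s, if anything falls off the work surface, if the arm or the gripper's body presses on something with over 40 N, if the wrist force passes 120 N, or if a joint passes its speed limit or range.

### The arm

A 6-joint arm with a two-finger parallel gripper is mounted at the origin on the work surface. World frame = base frame: x ahead of the robot, y to its left, z up, the work surface at z = 0. Lengths are in m, angles in rad, forces in N, time in s.
With the tool pointing down it reaches from about 0.35 to 0.775 m from the base axis. Payload 7.3 kg.
Tool frame: the origin (TCP) lies midway between the tips of the shut fingers; the grasp point (between the pads) lies 19 mm behind it (tcp_to_grasp is the distance from the TCP to the grasp point, in m); z points along the fingers, y is the line along which they close (so a half turn about z gives the same grasp; the last joint's range is limited). The gripper opens to 92 mm and grips with 3 to 60 N. Pads are 19 mm wide; open, the fingers measure 130 mm over their backs; the gripper's body (75 mm by 190 mm) begins 47 mm behind the grasp point.
Start: joints at [-1.456, 0.342, 1.524, -0, 1.275, -0.146], TCP at [0.135, -0.507, 0.227] pointing down, gripper open.
Joint ranges: [-2.53, 2.53], [-0.77, 2.02], [0.04, 2.7], [-1, 4.14], [0.28, 2.66], [-3.11, 3.11]. Speed limits (rad/s): [2.57, 2.57, 3.14, 3.14, 3.14, 3.14].

### API

Orientations are given as [roll, pitch, yaw] about the fixed x, y, z axes, in that order (R = Rz(yaw) Ry(pitch) Rx(roll)).
In Python, from cell import observe, read_camera, calibration, hand_in, tcp_to_grasp gives the robot as it stands.
- The arm moves only by the tool send_rows, never from a script. Its argument "targets" is a list of rows, each a list of 5 numbers: the opening, from 0 (shut) to 1 (fully open), then the shift along the world's x, y, z in m, then the turn about the world's z in rad. A call has 1 to 5 rows; each row shifts and turns the commanded pose from where the row before left it; what a row does not reach is not made up. A row lasts 1/10 s, in which the tool goes at most 50 mm and 8.59 degrees, less where a joint would pass 70% of its speed; a pose out of reach is approached as far as the arm can. A call is refused whole if a number of a shift passes 0.05 or a number of a turn 0.15, either way. A call with a gripper value outside its range is refused whole. The fingers move at their own pace and stop on an object; "grip_force" is the grip in N (left out, the last holds). Time passes only in rows, so rows that do not move let the fingers close. It gives the time, the measured TCP pose, the force, the opening and the grip force at its end, in the units of the state.
- observe(): the state, without advancing time (a new reading comes with each control period).
- read_camera(name): name is "side" or "top" or "wrist"; returns (picture, depth): 480x640x3 uint8, red, green, blue; 480x640 float32, m along the optical axis (not along the pixel's ray), 0 where there is no reading.
- calibration(name): a dict with "intrinsics" (3x3 intrinsics, pixels), "world_to_cam" (4x4, takes a point from world to camera coordinates); the wrist camera has in their place "hand_eye" (4x4, takes a point from camera to tool coordinates, whose origin is the TCP and whose axes are the flange's). Camera axes: x right, y up, looking along -z (the intrinsics and any distortion apply to the point x, -y, -z); pixel columns grow to the right and rows downward; lengths in m; the calibration is good to about 2 mm. A picture is of the moment at which its call begins: read the wrist's pose just before it. calibration takes no time and is no camera call.
- hand_in(): hands the job in; it is judged then, once.
The state is a dict: "time": time; "qpos": joint angles; "qvel": joint speeds; "joint_efforts": joint torques, N m; "tool_pos": TCP position; "tool_rot": TCP orientation; "contact_force": force on the tool from outside, world axes, zero at the start; "torque": the same for the moment, N m; "opening": finger opening in m; "grip_force": force on a finger pad.
Only numpy, scipy, OpenCV 4.12 (cv2) and the standard library are available. Lean on these libraries where they do the work, as an engineer would, in place of code of your own. Each camera call takes 0.05 s, during which the arm holds its last target. There are 200 camera calls.

## Working session

There is one attempt and no reset: what is moved stays moved. The work goes in short steps, Python scripts to look and compute and a tool call to move; the robot and the scene stay as the last step left them, time stands still between calls to the robot, and variables do not carry over. Pictures are saved under pics/ and viewed, at most 10 in all, crops included, and the job is handed in when it is done.

Besides the shell and the picture viewer there is one more tool, called after "Request:" in YAML: its name, and indented under it one key for each argument. send_rows: Moves the arm, as the interface text tells. Its arguments: {"type":"object","properties":{"targets":{"type":"array","items":{"type":"array","items":{"type":"number"}}},"grip_force":{"type":"number"}},"required":["targets"]}

```bash
mkdir -p pics; cat > h.py <<'E'
import numpy as np, cv2
from cell import *
from scipy.spatial.transform import Rotation as Ro
def snap(n,f):
    s=observe(); p,d=read_camera(n); cv2.imwrite('pics/'+f+'.png',p[:,:,::-1]); np.savez('pics/'+f+'.npz',p=p,d=d,tp=s['tool_pos'],tr=s['tool_rot']); return p,d
def cam(n,z=None):
    c=calibration(n); K=np.array(c['intrinsics'])
    if 'world_to_cam' in c: T=np.linalg.inv(np.array(c['world_to_cam']))
    else:
        T=np.eye(4); r=np.array(z['tr']); T[:3,:3]=Ro.from_euler('xyz',r).as_matrix() if r.size==3 else r; T[:3,3]=z['tp']; T=T@np.array(c['hand_eye'])
    return K,T,c
def cloud(n,f):
    z=np.load('pics/'+f+'.npz'); K,T,c=cam(n,z); d=z['d']; v,u=np.mgrid[:480,:640]
    x=(u-K[0,2])/K[0,0]*d; y=(v-K[1,2])/K[1,1]*d
    P=np.stack([x,-y,-d,np.ones_like(d)],-1)@T.T
    P=P[...,:3]; P[d==0]=np.nan; return P,z['p']
E
python3 - <<'E'
from h import *
for n in('top','side'):
    snap(n,n+'0'); print({k:np.round(v,3).tolist() if not isinstance(v,(str,dict)) else v for k,v in calibration(n).items()})
print(observe(),tcp_to_grasp, calibration('wrist'))
E
```

```text
{'intrinsics': [[620.291, 0.0, 306.358], [0.0, 620.291, 231.11], [0.0, 0.0, 1.0]], 'world_to_cam': [[-0.02, -1.0, 0.003, -0.054], [0.985, -0.019, 0.173, -0.573], [-0.173, 0.006, 0.985, -1.381], [0.0, 0.0, 0.0, 1.0]]}
{'intrinsics': [[443.033, 0.0, 316.57], [0.0, 443.033, 234.848], [0.0, 0.0, 1.0]], 'world_to_cam': [[-0.978, -0.211, 0.001, 0.536], [0.125, -0.574, 0.809, -0.165], [-0.17, 0.791, 0.588, -0.777], [0.0, 0.0, 0.0, 1.0]]}
{'time': 0.1, 'qpos': array([-1.45601746e+00,  3.42662276e-01,  1.52490904e+00, -3.41500458e-06,
        1.27536615e+00, -1.46002611e-01]), 'qvel': array([-0.00038618, -0.00065802, -0.00240655, -0.00140304,  0.00076925,
        0.0001416 ]), 'joint_efforts': array([ 7.50357467e-04, -4.32007062e+01, -2.44693440e+01,  7.18272314e-02,
        5.25852456e-02, -4.95317613e-05]), 'tool_pos': array([ 0.13534273, -0.50689548,  0.226114  ]), 'tool_rot': array([-3.14026167e+00, -1.92418977e-04,  2.60782351e-01]), 'contact_force': array([ 0.11376292,  0.22832642, -0.37212578]), 'torque': array([-0.04260297,  0.03928574, -0.01414266]), 'grip_force': 0.0, 'opening': 0.09156527307663241} 0.0188 {'intrinsics': array([[362.16784752,   0.        , 318.37974561],
       [  0.        , 362.16784752, 238.05336842],
       [  0.        ,   0.        ,   1.        ]]), 'hand_eye': array([[ 1.07033234e-03,  9.61197030e-01,  2.75860697e-01,
         7.44666335e-02],
       [ 9.99999351e-01, -9.21315048e-04, -6.69781376e-04,
        -5.04253679e-04],
       [-3.89637257e-04,  2.75861235e-01, -9.61197392e-01,
        -1.58489032e-01],
       [ 0.00000000e+00,  0.00000000e+00,  0.00000000e+00,
         1.00000000e+00]])}
```

View pics/top0.png

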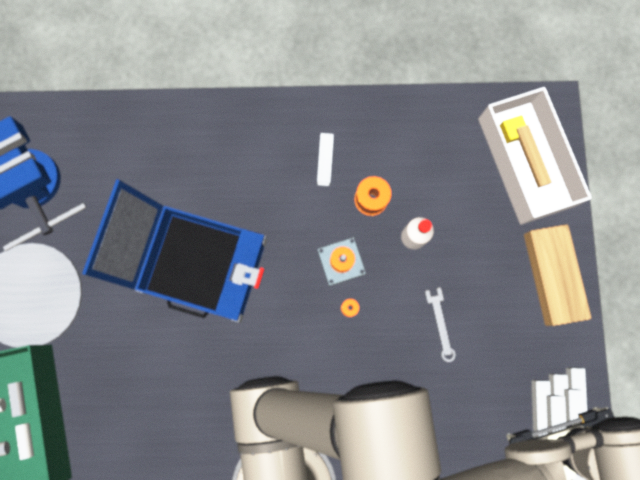

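View pics/side0.png

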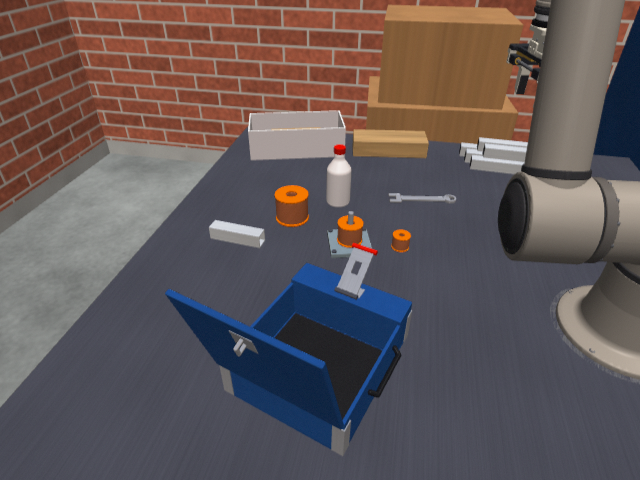

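The top view shows three spool look-alikes: a large one at (373,195), a middle-sized one on the grey stand at (342,259), and a small one at (350,308). The middle one fits, since it's the middle size and sits on the spindle. The case is open, with its hinge side at the left (about (150,235)), its deck at the right (about (240,280)) and the hasp bar at (261,278). Next I measure these and confirm the spool in a crop.

```bash
python3 - <<'E'
from h import *
P,p=cloud('top','top0'); H=cv2.cvtColor(p,cv2.COLOR_RGB2HSV)
img=p[:,:,::-1]
a=cv2.resize(img[225:325,300:400],(560,560),interpolation=cv2.INTER_CUBIC); 
b=cv2.resize(img[170:330,80:280],(700,560),interpolation=cv2.INTER_CUBIC)
cv2.imwrite('pics/crop_spool.png',a); cv2.imwrite('pics/crop_case.png',b)
org=(H[...,0]<18)&(H[...,0]>6)&(H[...,1]>180)&(H[...,2]>120)
n,l,s,c=cv2.connectedComponentsWithStats(org.astype(np.uint8))
for i in range(1,n):
    if s[i,4]<60: continue
    q=P[l==i]; q=q[np.isfinite(q[:,2])]; zt=np.percentile(q[:,2],90); t=q[abs(q[:,2]-zt)<.006]
    (cc),r=cv2.minEnclosingCircle((t[:,:2]*1000).astype(np.float32)); print('orange',c[i],s[i,4],zt,t[:,:2].mean(0),cc,r)
blue=(H[...,0]>100)&(H[...,0]<125)&(H[...,1]>150)
m=blue&(abs(P[...,2]-.0835)<.004); m[:, :195]=0; m[:,290:]=0
q=P[m]; print('deck',len(q),q.mean(0)); 
print(cv2.minAreaRect((q[:,:2]*1000).astype(np.float32)), np.round(cv2.boxPoints(cv2.minAreaRect((q[:,:2]*1000).astype(np.float32)))))
print('bench z',np.nanmedian(P[330:350,280:400,2]))
fl=(p.max(-1)<40)&(abs(P[...,2]-.005)<.004); fl[:,:140]=0; fl[:,250:]=0;fl[:200]=0;fl[330:]=0
q=P[fl]; print('floor',len(q),cv2.minAreaRect((q[:,:2]*1000).astype(np.float32)))
red=((H[...,0]<5)|(H[...,0]>174))&(H[...,1]>180)&(H[...,2]>120)
n,l,s,c=cv2.connectedComponentsWithStats(red.astype(np.uint8))
for i in range(1,n):
    if s[i,4]>20:
        q=P[l==i]; print('red',c[i],s[i,4],np.nanmedian(q,0),np.nanmax(q[:,2]))
lid=P[200:280,95:160][blue[200:280,95:160]]
print('lid outer pts'); 
for u,v in [(119,182),(162,205),(87,272),(134,289),(125,235),(262,236),(238,319),(342,258),(168,209),(140,290)]: print((u,v),np.round(P[v,u],4))
E
```

```text
orange [367.99236641 206.96183206] 131 0.06947850379186234 [ 0.62528359 -0.21124016] (639.825927734375, -214.471923828125) 34.412933349609375
deck 1368 [0.47218878 0.08778207 0.08370717]
((485.5935974121094, 126.73355102539062), (138.38436889648438, 198.47438049316406), 72.64119720458984) [[370.  90.]
 [560.  31.]
 [601. 163.]
 [412. 222.]]
bench z 0.0003831439367529832
floor 221 ((510.613525390625, 202.88491821289062), (155.31065368652344, 171.76600646972656), 72.91753387451172)
red [424.4137931  225.87356322] 87 [ 0.56079796 -0.3178231   0.15063423] 0.15657265357254335
red [259.4        277.37142857] 35 [0.45893306 0.03832986 0.14047554] 0.14978898089794956
lid outer pts
(119, 182) [0.6439 0.3097 0.2518]
(162, 205) [0.6339 0.2627 0.0787]
(87, 272) [0.4644 0.3672 0.2493]
(134, 289) [0.4444 0.3221 0.0744]
(125, 235) [0.5488 0.3157 0.1785]
(262, 236) [0.5569 0.0353 0.0845]
(238, 319) [0.3738 0.0912 0.0675]
(342, 258) [ 0.5031 -0.1427  0.0884]
(168, 209) [0.6257 0.2502 0.0725]
(140, 290) [0.4415 0.3074 0.0792]
```

View pics/crop_spool.png

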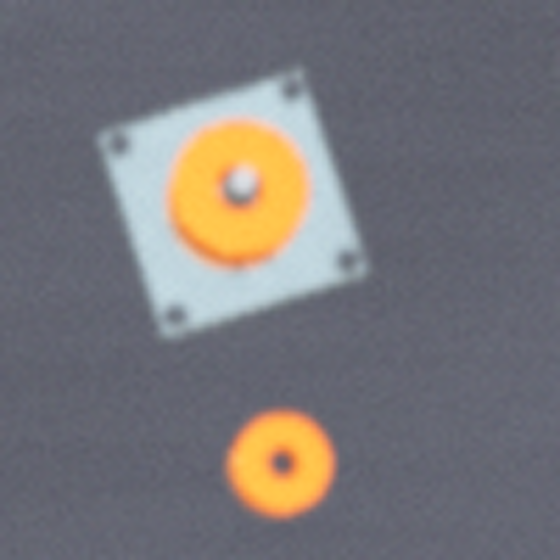

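View pics/crop_case.png

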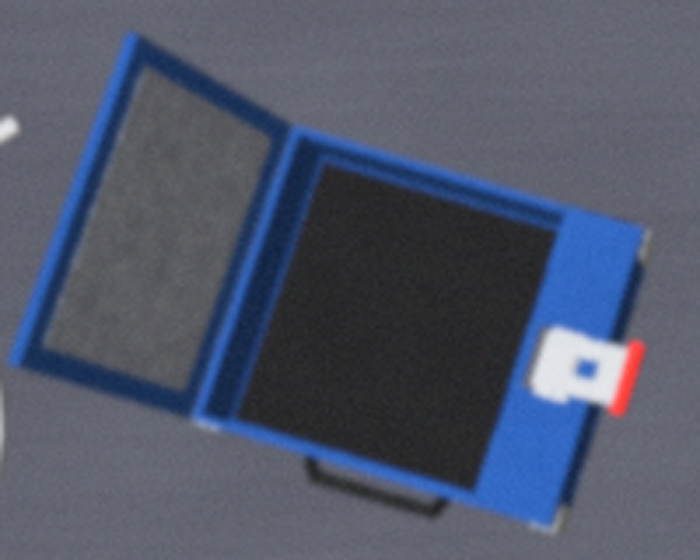

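The crop confirms the target: the middle spool sits on the grey plate with the steel spindle through its bore, top centre about (342.7,258.9). In the case crop, the compartment is empty, the lid leans back at the left, and the hasp is swung back with its bar over the front edge. Next I refine these points by casting rays onto the known heights.

```bash
cat >> h.py <<'E'
def ray(n,u,v,z,f=None):
    K,T,c=cam(n,f and np.load('pics/'+f+'.npz')); r=T[:3,:3]@np.array([(u-K[0,2])/K[0,0],-(v-K[1,2])/K[1,1],-1]); return T[:3,3]+r*(z-T[2,3])/r[2]
E
python3 - <<'E'
from h import *
R=lambda u,v,z:ray('top',u,v,z)
print({k:v for k,v in calibration('top').items() if k not in('intrinsics','world_to_cam')})
A=lambda x,y,z:R(300+(x-2.3)/5.6,225+(y-2.3)/5.6,z)
B=lambda x,y,z:R(80+(x-1.25)/3.5,170+(y-1.25)/3.5,z)
c=[A(*q,.012)for q in((100,133),(300,68),(368,270),(165,338))]
print('plate',np.mean(c,0),[np.linalg.norm(c[i]-c[i-1]) for i in range(4)])
print('spool top',A(239,188,.06),'spindle top',A(241,180,.085),'small',A(282,464,.03))
pts=[((643,229),(100,-120,83.5)),((551,520),(-100,-120,83.5)),((290,125),(100,120,75)),((196,415),(-100,120,75)),((568,210),(100,-68,83.5)),((478,490),(-100,-68,83.5))]
W=np.array([B(*a,b[2]/1000)for a,b in pts]); L=np.array([b for a,b in pts])/1000
l=L[:,:2]-L[:,:2].mean(0); w=W[:,:2]-W[:,:2].mean(0)
th=np.arctan2((l[:,0]*w[:,1]-l[:,1]*w[:,0]).sum(),(l*w).sum()); Rm=np.array([[np.cos(th),-np.sin(th)],[np.sin(th),np.cos(th)]])
o=W[:,:2].mean(0)-Rm@L[:,:2].mean(0); print('case',th,o,'res mm',np.round(((L[:,:2]@Rm.T+o)-W[:,:2])*1000,1).tolist())
for y in(24,120,-80): print(y,o+Rm@[0,y/1000])
P,p=cloud('top','top0')
for uv in((119,182),(87,272)): 
    q=P[uv[1]-1:uv[1]+2,uv[0]:uv[0]+2].reshape(-1,3); print('lid corner local',Rm.T@(np.nanmedian(q,0)[:2]-o),np.nanmedian(q,0)[2])
print('bar local',Rm.T@(np.array([.45893,.03833])-o))
E
```

```text
{}
plate [ 0.50694486 -0.14555961  0.012     ] [np.float64(0.09039158733180827), np.float64(0.0890377820301716), np.float64(0.08989140968036873), np.float64(0.08973125477918018)]
spool top [ 0.5064491 -0.1450973  0.06     ] spindle top [ 0.50640366 -0.14440511  0.085     ] small [ 0.3962811  -0.16119252  0.03      ]
case -0.30515220135166476 [0.50367484 0.17537006] res mm [[3.8, -1.5], [-2.8, -0.6], [1.3, -2.6], [-1.7, 1.5], [6.1, -0.0], [-6.7, 3.1]]
24 [0.51088536 0.19826129]
120 [0.53972744 0.28982621]
-80 [0.47963977 0.09906596]
lid corner local [0.09391657 0.16975693] 0.25045326496470754
lid corner local [-0.09478718  0.17078008] 0.24807167000038
bar local [-0.00150559 -0.14415205]
```

Request:
send_rows:
  targets:
    - [1,0.033,0.033,0,0]
    - [1,0.033,0.033,0,0]
    - [1,0.033,0.033,0,0]
    - [1,0.033,0.033,0,0]
    - [1,0.033,0.033,0,0]
  grip_force: 20

```text
time: 0.6
tool_pos: [0.3013, -0.3406, 0.2265]
tool_rot: [-3.141, 0.0, 0.26]
contact_force: [0.3, 0.5, -0.4]
opening: 0.0917
grip_force: 0.0
```

Request:
send_rows:
  targets:
    - [1,0.033,0.033,0,0]
    - [1,0.033,0.033,0,0]
    - [1,0.033,0.033,0,0]
    - [1,0.033,0.033,0,0]
    - [1,0.033,0.033,0,0]

```text
time: 1.1
tool_pos: [0.4663, -0.1755, 0.2266]
tool_rot: [-3.142, 0.0, 0.261]
contact_force: [0.6, -0.3, -0.2]
opening: 0.0918
grip_force: 0.0
```

Request:
send_rows:
  targets:
    - [1,0.0205,0.016,0,0]
    - [1,0.0205,0.016,-0.02,0]
    - [1,0,0,-0.04,0]
    - [1,0,0,0,0]
    - [1,0,0,0,0]

```text
time: 1.6
tool_pos: [0.5059, -0.1453, 0.1667]
tool_rot: [-3.14, 0.002, 0.261]
contact_force: [0.4, 0.6, 0.8]
opening: 0.0917
grip_force: 0.0
```

```bash
python3 - <<'E'
from h import *
snap('wrist','w1'); P,p=cloud('wrist','w1'); H=cv2.cvtColor(p,cv2.COLOR_RGB2HSV)
org=(H[...,0]<20)&(H[...,0]>5)&(H[...,1]>150)&(H[...,2]>80)&(np.hypot(P[...,0]-.506,P[...,1]+.145)<.045)
q=P[org]; print(len(q),np.percentile(q[:,2],[5,50,95]))
t=q[q[:,2]>np.percentile(q[:,2],95)-.006]; print(cv2.minEnclosingCircle((t[:,:2]*1000).astype(np.float32)),t.mean(0))
s=P[(P[...,2]>.076)&(P[...,2]<.095)&(np.hypot(P[...,0]-.506,P[...,1]+.145)<.02)]; print('spindle',len(s),s.mean(0) if len(s) else 0)
E
```

```text
4623 [0.02782256 0.06053847 0.26031513]
((531.0324096679688, -157.01998901367188), 21.49856948852539) [ 0.53159899 -0.15730609  0.259913  ]
spindle 255 [ 0.50604554 -0.14276592  0.08423197]
```

Request:
send_rows:
  targets:
    - [1,0,0.001,-0.04,0]
    - [1,0,0,-0.04,0]
    - [1,0,0,-0.04,0]
    - [1,0,0,-0.021,0]
    - [1,0,0,0,0]

```text
time: 2.15
tool_pos: [0.5055, -0.1446, 0.0249]
tool_rot: [-3.14, 0.002, 0.26]
contact_force: [0.2, -0.1, 0.1]
opening: 0.0917
grip_force: 0.0
```

Request:
send_rows:
  targets:
    - [0.6,0,0,0,0]
    - [0.6,0,0,0,0]
    - [0.3,0,0,0,0]
    - [0.3,0,0,0,0]
    - [0.3,0,0,0,0]
  grip_force: 20

```text
time: 2.65
tool_pos: [0.5066, -0.1442, 0.0264]
tool_rot: [3.141, -0.001, 0.261]
contact_force: [-1.3, 4.0, 3.1]
opening: 0.0563
grip_force: 1.8
```

Request:
send_rows:
  targets:
    - [0.3,0,0,0,0]
    - [0.3,0,0,0,0]
    - [0.3,0,0,0.003,0]
    - [0.3,0,0,0.005,0]
    - [0.3,0,0,0,0]

```text
time: 3.15
tool_pos: [0.5067, -0.1444, 0.0342]
tool_rot: [3.141, -0.001, 0.261]
contact_force: [-0.6, -0.2, -2.5]
opening: 0.055
grip_force: 20.0
```

Request:
send_rows:
  targets:
    - [0.3,0,0,0.015,0]
    - [0.3,0,0,0.02,0]
    - [0.3,0,0,0.025,0]
    - [0.3,0,0,0.025,0]
    - [0.3,0,0,0.025,0]

```text
time: 3.65
tool_pos: [0.5061, -0.1442, 0.1445]
tool_rot: [-3.141, 0.001, 0.261]
contact_force: [0.9, -1.2, -3.2]
opening: 0.055
grip_force: 20.0
```

Request:
send_rows:
  targets:
    - [0.3,0,0,0.025,0]
    - [0.3,0,0,0.02,0.1]
    - [0.3,0,0.02,0,0.1]
    - [0.3,0,0.03,0,0.1]
    - [0.3,0,0.04,0,0.1]

```text
time: 4.15
tool_pos: [0.5063, -0.0544, 0.1887]
tool_rot: [3.141, 0.0, 0.662]
contact_force: [0.3, 0.2, -3.2]
opening: 0.0551
grip_force: 20.0
```

Request:
send_rows:
  targets:
    - [0.3,0,0.04,0,0.1]
    - [0.3,0,0.04,0,0.1]
    - [0.3,0,0.04,0,0.1]
    - [0.3,0,0.04,0,0.1]
    - [0.3,0,0.03,0,0.1]

```text
time: 4.65
tool_pos: [0.5059, 0.138, 0.1885]
tool_rot: [-3.141, -0.0, 1.166]
contact_force: [0.6, -0.6, -2.8]
opening: 0.0548
grip_force: 20.0
```

Request:
send_rows:
  targets:
    - [0.3,0.002,0.03,0,0.1]
    - [0.3,0.002,0.02,0,0.007]
    - [0.3,0,0.012,0,0]
    - [0.3,0,0,0,0]
    - [0.3,0,0,0,0]

```text
time: 5.15
tool_pos: [0.5102, 0.1971, 0.1885]
tool_rot: [-3.141, 0.001, 1.268]
contact_force: [-0.4, -0.1, -2.6]
opening: 0.0552
grip_force: 20.0
```

```bash
python3 - <<'E'
from h import *
o=observe(); print(o['tool_pos'],o['tool_rot'],o['contact_force'],o['opening'],o['qpos'])
snap('side','s2')
E
```

```text
[0.51022143 0.19705443 0.18850461] [-3.14133978e+00  8.36800156e-04  1.26754941e+00] [-0.3540166  -0.14054944 -2.63314561] 0.05523976198446843 [ 2.28771998e-01  4.15096481e-01  1.52245215e+00 -6.34943749e-04
  1.20468650e+00  5.32246513e-01]
```

View pics/s2.png

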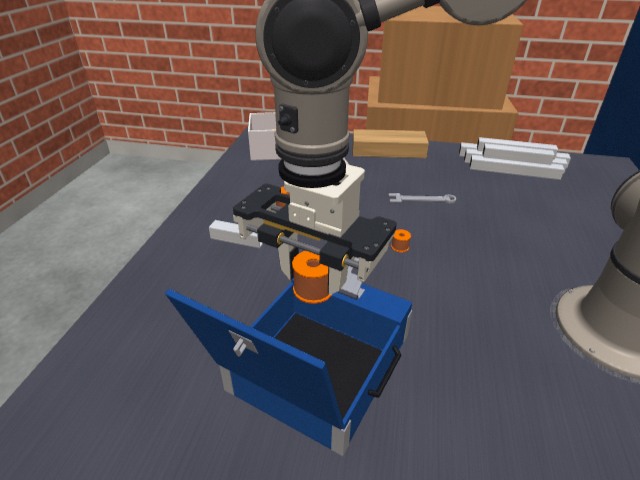

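The side view shows the spool at about (313,275), held upright over the compartment, with the lid and hasp untouched. Lowering now.

Request:
send_rows:
  targets:
    - [0.3,0.001,0.001,-0.025,0]
    - [0.3,0,0,-0.03,0]
    - [0.3,0,0,-0.03,0]
    - [0.3,0,0,-0.03,0]
    - [0.3,0,0,-0.02,0]

```text
time: 5.7
tool_pos: [0.5107, 0.1972, 0.0519]
tool_rot: [-3.14, 0.001, 1.266]
contact_force: [-0.2, -0.3, -2.3]
opening: 0.0548
grip_force: 20.0
```

Request:
send_rows:
  targets:
    - [0.3,0,0,-0.015,0]
    - [0.3,0,0,-0.008,0]
    - [0.3,0,0,-0.004,0]
    - [0.3,0,0,0,0]
    - [0.3,0,0,0,0]

```text
time: 6.2
tool_pos: [0.512, 0.1987, 0.0275]
tool_rot: [3.14, -0.001, 1.267]
contact_force: [0.7, -0.8, -2.4]
opening: 0.055
grip_force: 20.0
```

Request:
send_rows:
  targets:
    - [0.3,0,0,-0.002,0]
    - [0.3,0,0,-0.002,0]
    - [0.3,0,0,-0.002,0]
    - [0.3,0,0,0,0]

```text
time: 6.6
tool_pos: [0.5112, 0.1987, 0.0205]
tool_rot: [-3.141, 0.0, 1.268]
contact_force: [0.6, -0.4, -1.8]
opening: 0.0548
grip_force: 20.0
```

Request:
send_rows:
  targets:
    - [0.3,0,0,-0.001,0]
    - [0.3,0,0,0,0]

```text
time: 6.8
tool_pos: [0.5113, 0.1987, 0.0196]
tool_rot: [-3.142, 0.0, 1.268]
contact_force: [-0.2, -0.9, -2.4]
opening: 0.0548
grip_force: 20.0
```

Request:
send_rows:
  targets:
    - [0.3,0,0,-0.001,0]
    - [0.3,0,0,0,0]

```text
time: 7.0
tool_pos: [0.5115, 0.1988, 0.0194]
tool_rot: [3.141, -0.0, 1.268]
contact_force: [-2.9, 0.2, 3.6]
opening: 0.0545
grip_force: 20.0
```

Request:
send_rows:
  targets:
    - [0.7,0,0,0,0]
    - [0.7,0,0,0,0]
    - [1,0,0,0,0]
    - [1,0,0,0,0]
    - [1,0,0,0,0]

```text
time: 7.5
tool_pos: [0.5114, 0.1987, 0.0187]
tool_rot: [3.142, 0.0, 1.268]
contact_force: [0.2, 0.2, -0.5]
opening: 0.0838
grip_force: 0.0
```

Request:
send_rows:
  targets:
    - [1,0,0,0.01,0]
    - [1,0,0,0.025,0]
    - [1,0,0,0.04,0]
    - [1,0,0,0.045,0]
    - [1,0,0,0.045,0]

```text
time: 8.0
tool_pos: [0.511, 0.1987, 0.1861]
tool_rot: [3.141, -0.0, 1.268]
contact_force: [0.6, 1.1, -0.0]
opening: 0.0919
grip_force: 0.0
```

Request:
send_rows:
  targets:
    - [0,0,0,0.045,0]
    - [0,0,0,0.045,0]
    - [0,0,0,0.045,0]
    - [0,0,0,0.0,0]
    - [0,0,0,0,0]

```text
time: 8.5
tool_pos: [0.5114, 0.1988, 0.3201]
tool_rot: [3.139, -0.001, 1.268]
contact_force: [-0.1, 0.8, -0.6]
opening: 0.0565
grip_force: 0.0
```

```bash
python3 - <<'E'
from h import *
o=observe(); print(o['tool_pos'],o['tool_rot'],o['contact_force'],o['opening'],o['qpos'])
snap('wrist','w3')
E
```

```text
[0.51141322 0.19876531 0.32012986] [ 3.13912430e+00 -1.39629003e-03  1.26783841e+00] [-0.10870805  0.82913946 -0.57333822] 0.05647142397585233 [ 2.31026488e-01  3.32548230e-01  1.28226270e+00 -5.44643232e-05
  1.52394634e+00  5.33988600e-01]
```

View pics/w3.png

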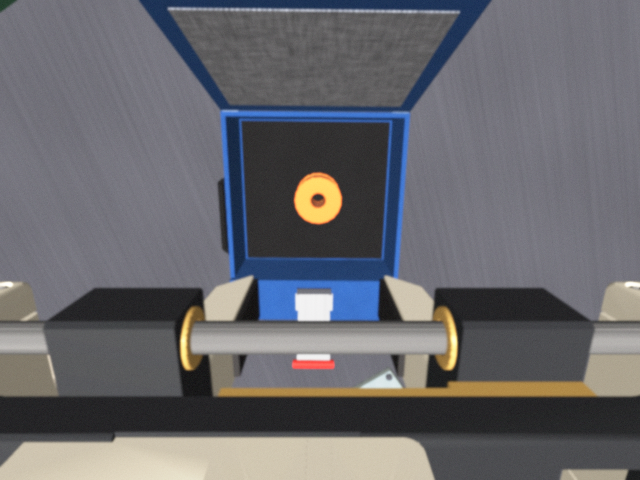

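The spool stands at about (318,198) near the middle of the compartment floor, and the hasp is still swung back. Before going behind the lid I check for obstacles there.

```bash
python3 - <<'E'
from h import *
P,p=cloud('top','top0'); q=P.reshape(-1,3); q=q[np.isfinite(q[:,2])]
th=-.304; c,s=np.cos(th),np.sin(th); d=q[:,:2]-[.5037,.1754]; x=c*d[:,0]+s*d[:,1]; y=-s*d[:,0]+c*d[:,1]
for y0 in np.arange(.14,.44,.04):
    r=[]
    for x0 in np.arange(-.24,.2,.04):
        m=(x>x0)&(x<x0+.04)&(y>y0)&(y<y0+.04); r.append(round(float(q[m,2].max()),2) if m.any() else None)
    print(round(y0,2),r)
E
```

```text
0.14 [0.01, 0.01, 0.01, 0.26, 0.26, 0.26, 0.26, 0.26, 0.26, 0.01, 0.01]
0.18 [0.01, 0.01, 0.01, 0.01, 0.25, None, 0.25, None, 0.0, 0.01, 0.01]
0.22 [0.04, 0.04, 0.04, 0.01, None, None, None, None, None, 0.01, 0.01]
0.26 [0.04, 0.04, 0.04, 0.04, 0.01, 0.01, 0.09, 0.09, 0.01, 0.01, 0.01]
0.3 [0.05, 0.05, 0.05, 0.04, 0.04, 0.09, 0.09, 0.08, 0.01, 0.01, 0.01]
0.34 [0.05, 0.05, 0.05, 0.04, 0.09, 0.1, 0.1, 0.17, 0.16, 0.01, 0.01]
0.38 [0.05, 0.05, 0.05, 0.09, 0.09, 0.1, 0.16, 0.17, 0.17, 0.03, 0.01]
0.42 [0.04, 0.05, 0.05, 0.09, 0.03, 0.15, 0.17, 0.17, 0.17, 0.17, 0.16]
```

Request:
send_rows:
  targets:
    - [0,0.001,0.03,0,0]
    - [0,0.001,0.045,0,0]
    - [0,0.002,0.045,0,0]
    - [0,0.002,0.045,0,0]
    - [0,0,0.022,0,0]
  grip_force: 10

```text
time: 9.05
tool_pos: [0.5161, 0.3888, 0.3157]
tool_rot: [-3.138, 0.003, 1.27]
contact_force: [0.4, -0.2, 0.0]
opening: 0.0126
grip_force: 0.0
```

Request:
send_rows:
  targets:
    - [0,0,0,-0.03,0]
    - [0,0,0,-0.04,0]
    - [0,0,0,-0.03,0]
    - [0,0,0,0,0]
    - [0,0,0,0,0]

```text
time: 9.55
tool_pos: [0.5171, 0.3855, 0.2181]
tool_rot: [-3.14, 0.002, 1.268]
contact_force: [0.1, 0.2, -0.4]
opening: 0.0006
grip_force: 0.0
```

Request:
send_rows:
  targets:
    - [0,-0.005,-0.016,0,0]
    - [0,-0.005,-0.016,0,0]
    - [0,-0.005,-0.016,0,0]
    - [0,-0.005,-0.016,0.002,0]
    - [0,-0.003,-0.01,0,0]

```text
time: 10.05
tool_pos: [0.4951, 0.3119, 0.2234]
tool_rot: [3.139, -0.004, 1.267]
contact_force: [-0.8, 3.2, 1.7]
opening: 0.0004
grip_force: 1.4
```

Request:
send_rows:
  targets:
    - [0,-0.004,-0.0135,-0.002,0]
    - [0,-0.004,-0.0135,-0.004,0]
    - [0,-0.0055,-0.017,-0.006,0]
    - [0,-0.0055,-0.017,-0.007,0]
    - [0,0,0,0,0]

```text
time: 10.55
tool_pos: [0.4754, 0.2494, 0.2025]
tool_rot: [3.141, 0.0, 1.266]
contact_force: [-0.4, 0.4, 1.0]
opening: 0.0004
grip_force: 0.0
```

Request:
send_rows:
  targets:
    - [0,-0.0045,-0.014,-0.009,0]
    - [0,-0.0045,-0.014,-0.011,0]
    - [0,-0.0035,-0.012,-0.014,0]
    - [0,-0.0035,-0.012,-0.016,0]
    - [0,0,0,0,0]

```text
time: 11.05
tool_pos: [0.4588, 0.1981, 0.1511]
tool_rot: [-3.14, 0.002, 1.267]
contact_force: [0.1, -0.0, -0.6]
opening: 0.0003
grip_force: 0.0
```

```bash
cat >> h.py <<'E'
def loc(P,th=-.304,o=(.5037,.1754)):
    c,s=np.cos(th),np.sin(th); d=P[...,:2]-np.array(o); return np.stack([c*d[...,0]+s*d[...,1],-s*d[...,0]+c*d[...,1],P[...,2]],-1)
def lid(f):
    snap('side',f); P,p=cloud('side',f); H=cv2.cvtColor(p,cv2.COLOR_RGB2HSV); L=loc(P)
    m=(H[...,0]>100)&(H[...,0]<125)&(H[...,1]>150)&(L[...,0]>.03)&(L[...,0]<.09)&(L[...,1]<.11)&(L[...,1]>-.075)&(L[...,2]>.07)
    q=L[m]; print(len(q))
    for y0 in np.arange(-.08,.12,.02):
        r=q[(q[:,1]>=y0)&(q[:,1]<y0+.02)]; print(round(y0+.01,2),len(r),np.round(np.median(r[:,2]),4) if len(r) else '')
    return P,p,L
E
python3 -c "
from h import *
lid('s4'); print(loc(observe()['tool_pos']))"
```

```text
3863
-0.07 0 
-0.05 0 
-0.03 140 0.1603
-0.01 491 0.1527
0.01 541 0.1425
0.03 553 0.1324
0.05 583 0.122
0.07 599 0.1117
0.09 634 0.1012
0.11 322 0.0934
[-0.04900935  0.00926654  0.15208224]
```

Request:
send_rows:
  targets:
    - [0,-0.0027,-0.0085,-0.014,0]
    - [0,-0.0027,-0.0085,-0.016,0]
    - [0,-0.001,-0.0035,-0.013,0]
    - [0,-0.001,-0.0035,-0.012,0]
    - [0,0,0,0,0]

```text
time: 11.6
tool_pos: [0.4523, 0.1752, 0.0967]
tool_rot: [-3.141, 0.0, 1.268]
contact_force: [-0.1, -0.7, -0.3]
opening: 0.0004
grip_force: 0.0
```

Request:
send_rows:
  targets:
    - [0,0,0,-0.004,0]
    - [0,0,0,-0.004,0]
    - [0,0,0,-0.003,0]
    - [0,0,0,0,0]

```text
time: 12.0
tool_pos: [0.4521, 0.175, 0.0857]
tool_rot: [3.141, -0.0, 1.268]
contact_force: [1.4, 0.7, 0.1]
opening: 0.0003
grip_force: 0.0
```

Request:
send_rows:
  targets:
    - [0,0,0,-0.0015,0]
    - [0,0,0,-0.001,0]
    - [0,0,0,0,0]

```text
time: 12.3
tool_pos: [0.4521, 0.1748, 0.0837]
tool_rot: [3.141, -0.0, 1.268]
contact_force: [-1.2, -0.7, 5.9]
opening: 0.0004
grip_force: 2.6
```

```bash
python3 -c "
from h import *
lid('s5'); print(loc(observe()['tool_pos']))"
```

```text
3174
-0.07 54 0.0836
-0.05 166 0.0832
-0.03 313 0.0833
-0.01 337 0.0834
0.01 360 0.0834
0.03 385 0.0833
0.05 411 0.0834
0.07 436 0.0833
0.09 463 0.0835
0.11 249 0.0835
[-0.04909968 -0.01600921  0.08371289]
```

Request:
send_rows:
  targets:
    - [0,0,0,-0.001,0]
    - [0,0,0,0,0]

```text
time: 12.55
tool_pos: [0.4521, 0.1748, 0.0836]
tool_rot: [3.141, -0.001, 1.268]
contact_force: [-4.0, 0.4, 13.8]
opening: 0.0007
grip_force: 7.1
```

Request:
send_rows:
  targets:
    - [0,0,0,0.03,0]
    - [0,0,0,0.045,0]
    - [0,0,0,0.045,0]
    - [0,0,-0.02,0,0]
    - [0,0,-0.04,0,0]

```text
time: 13.05
tool_pos: [0.4527, 0.1157, 0.2038]
tool_rot: [3.138, -0.002, 1.271]
contact_force: [1.6, -1.0, -1.8]
opening: -0.0
grip_force: 0.0
```

Request:
send_rows:
  targets:
    - [0,0,-0.04,0,0]
    - [0,0,-0.04,0,0]
    - [0,0,-0.024,0,0]
    - [0,0,0,0,0]
    - [0,0,0,0,0]

```text
time: 13.55
tool_pos: [0.4519, 0.0106, 0.2022]
tool_rot: [-3.141, -0.0, 1.266]
contact_force: [-1.0, 0.4, -0.5]
opening: 0.0004
grip_force: 0.0
```

```bash
python3 - <<'E'
from h import *
P,p,L=lid('s6'); H=cv2.cvtColor(p,cv2.COLOR_RGB2HSV); print(loc(observe()['tool_pos']))
red=((H[...,0]<5)|(H[...,0]>174))&(H[...,1]>170)&(H[...,2]>100)&(abs(L[...,0])<.05)&(L[...,1]<-.05)&(L[...,1]>-.2)
q=L[red]; print('bar',len(q),np.median(q,0),q.min(0),q.max(0))
cv2.imwrite('pics/s6c.png',cv2.resize(p[200:400,200:460,::-1],(780,600),interpolation=cv2.INTER_CUBIC))
E
```

```text
3462
-0.07 210 0.0831
-0.05 303 0.0834
-0.03 322 0.0834
-0.01 337 0.0834
0.01 359 0.0835
0.03 377 0.0834
0.05 409 0.0834
0.07 437 0.0834
0.09 464 0.0834
0.11 244 0.0834
[-0.00030027 -0.17216424  0.20219068]
bar 104 [-0.00708258 -0.13763845  0.13863572] [-0.0269613  -0.14499962  0.13129914] [ 0.01615519 -0.13453005  0.14145649]
```

View pics/s6c.png

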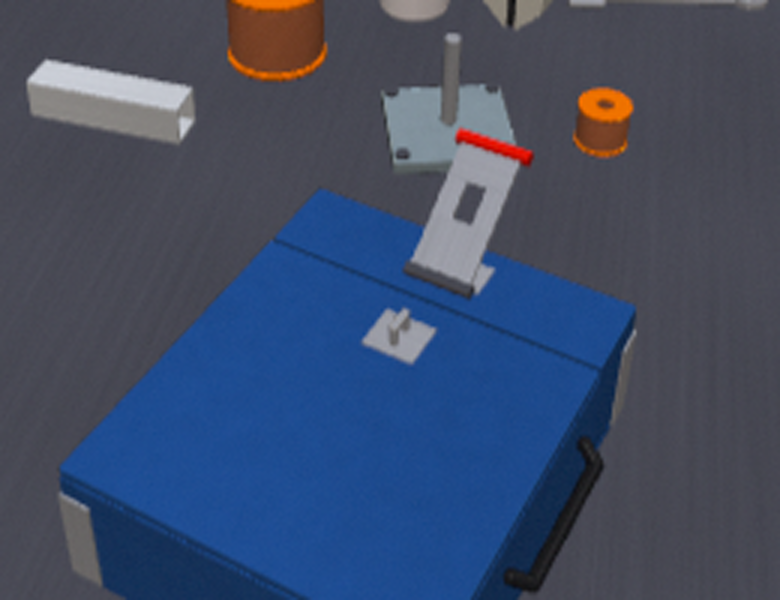

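The crop shows the lid shut flat, the catch at (400,330) and the hasp still swung back with its red bar at (493,147). Now I go down behind the bar.

Request:
send_rows:
  targets:
    - [0,-0.004,0,-0.03,0]
    - [0,0,0,-0.03,0]
    - [0,0,0,-0.02,0]
    - [0,0,0,0,0]

```text
time: 14.0
tool_pos: [0.4461, 0.0122, 0.12]
tool_rot: [-3.136, 0.001, 1.27]
contact_force: [-0.9, 0.4, 0.6]
opening: 0.0005
grip_force: 0.0
```

Request:
send_rows:
  targets:
    - [0,0.003,0.0095,0,0]
    - [0,0.003,0.0095,0.002,0]
    - [0,0.003,0.0095,0.005,0]
    - [0,0,0,0,0]

```text
time: 14.4
tool_pos: [0.4588, 0.0385, 0.1327]
tool_rot: [3.135, 0.002, 1.269]
contact_force: [-0.6, -3.5, 2.6]
opening: 0.0006
grip_force: 2.0
```

Request:
send_rows:
  targets:
    - [0,0.005,0.016,0.01,0]
    - [0,0.005,0.016,0.008,0]
    - [0,0.005,0.016,0.006,0]
    - [0,0.003,0.01,0.002,0]
    - [0,0,0,0,0]

```text
time: 14.9
tool_pos: [0.4758, 0.0989, 0.1563]
tool_rot: [3.139, -0.001, 1.27]
contact_force: [0.6, -0.8, -0.6]
opening: 0.0004
grip_force: 0.0
```

Request:
send_rows:
  targets:
    - [0,0.0045,0.014,0.001,0]
    - [0,0.0045,0.014,-0.002,0]
    - [0,0.0036,0.0115,-0.005,0]
    - [0,0.002,0.0075,-0.004,0]
    - [0,0.0025,0.0075,-0.005,0]

```text
time: 15.4
tool_pos: [0.4922, 0.1526, 0.1396]
tool_rot: [-3.141, 0.0, 1.268]
contact_force: [-0.2, -0.7, 0.3]
opening: 0.0002
grip_force: 0.2
```

```bash
cat >> h.py <<'E'
def bar(f):
    snap('side',f); P,p=cloud('side',f); L=loc(P); H=cv2.cvtColor(p,cv2.COLOR_RGB2HSV)
    red=((H[...,0]<5)|(H[...,0]>174))&(H[...,1]>170)&(H[...,2]>100)&(abs(L[...,0])<.05)&(L[...,1]<.03)&(L[...,1]>-.2)
    q=L[red]; print('bar',len(q),np.median(q,0) if len(q) else ''); print('tcp',loc(observe()['tool_pos']),observe()['contact_force']); return p
E
python3 -c "
from h import *
bar('s7')"
```

```text
bar 154 [-0.00523903 -0.00999884  0.13816968]
tcp [-0.00437435 -0.02449872  0.13894175] [-0.03954831  0.83812283 -0.19657551]
```

Request:
send_rows:
  targets:
    - [0,0,0,0.006,0]
    - [0,0.004,0.0125,0.002,0]
    - [0,0.0015,0.0055,-0.006,0]
    - [0,0,0.001,-0.01,0]
    - [0,0,0,-0.01,0]

```text
time: 15.95
tool_pos: [0.4976, 0.1711, 0.1214]
tool_rot: [3.141, -0.0, 1.268]
contact_force: [0.8, 0.4, 0.7]
opening: 0.0005
grip_force: 0.5
```

Request:
send_rows:
  targets:
    - [0,0.001,0.003,-0.01,0]
    - [0,0,0.0015,-0.009,0]
    - [0,0,0,-0.006,0]
    - [0,0,0,0,0]

```text
time: 16.35
tool_pos: [0.4978, 0.175, 0.096]
tool_rot: [-3.139, 0.001, 1.268]
contact_force: [-0.3, -0.5, -0.6]
opening: 0.0003
grip_force: 0.0
```

```bash
python3 -c "
from h import *
bar('s8')"
```

```text
bar 110 [-0.00954544  0.006366    0.09254373]
tcp [-0.00515328 -0.00201884  0.09663821] [ 0.32846644 -0.48943737  0.39481935]
```

Request:
send_rows:
  targets:
    - [0,0,0,-0.002,0]
    - [0,0,0,-0.0015,0]
    - [0,0,0,-0.001,0]
    - [0,0,0,0,0]

```text
time: 16.8
tool_pos: [0.4989, 0.1753, 0.0931]
tool_rot: [3.141, -0.0, 1.268]
contact_force: [0.6, 0.3, 0.6]
opening: 0.0005
grip_force: 0.9
```

Request:
send_rows:
  targets:
    - [0,0,0,-0.001,0]
    - [0,0,0,-0.001,0]
    - [0,0,0,0,0]

```text
time: 17.1
tool_pos: [0.499, 0.1753, 0.0923]
tool_rot: [3.14, -0.001, 1.268]
contact_force: [-3.5, -1.3, 13.5]
opening: 0.0005
grip_force: 6.5
```

Request:
send_rows:
  targets:
    - [0,0,0,0.02,0]
    - [0,0,0,0.04,0]
    - [0,0,0,0.045,0]
    - [0,0,0,0.045,0]
    - [0,0,0,0.045,0]

```text
time: 17.6
tool_pos: [0.4981, 0.1751, 0.2875]
tool_rot: [-3.141, 0.0, 1.268]
contact_force: [1.1, 0.4, -0.2]
opening: 0.0003
grip_force: 0.0
```

```bash
python3 - <<'E'
from h import *
p=bar('s9'); lid('s10'); print(observe()['contact_force'])
cv2.imwrite('pics/s9c.png',cv2.resize(p[150:400,180:480,::-1],(720,600),interpolation=cv2.INTER_CUBIC))
E
```

```text
bar 145 [-0.00547491  0.00594476  0.09148241]
tcp [-0.00277445 -0.00050758  0.29551627] [1.51571531 0.13610862 5.68873464]
3472
-0.07 212 0.083
-0.05 300 0.0834
-0.03 324 0.0834
-0.01 337 0.0834
0.01 359 0.0834
0.03 384 0.0834
0.05 410 0.0835
0.07 436 0.0834
0.09 466 0.0834
0.11 244 0.0834
[-0.49033164 -0.53769644 -0.97253372]
```

View pics/s9c.png

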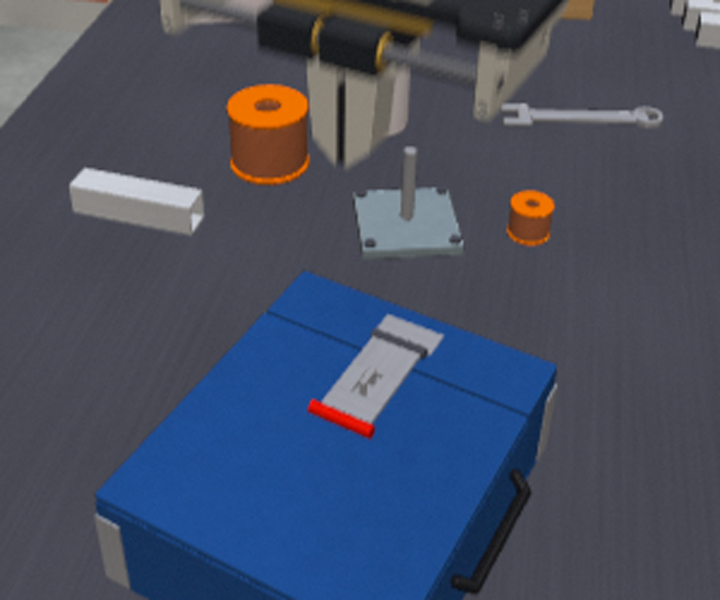

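The hasp lies flat on the lid with the catch through its slot at (368,382). The bar is down at (341,418), the lid is flat, and the robot is clear, so I hand in.

```bash
python3 -c "
from cell import *
print(hand_in())"
```

```text
the job is handed in; nothing more can be done
None
```

The job is handed in: the spool was set down upright on the case floor, the lid is shut, and the hasp lies flat with the catch through its slot; the bottle, offcut and wrench were not touched.

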